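# Seat the tube tray on the mixer and close its catch

### The job

Load the orbital mixer: with a fingertip on the tray's blue lip, push the tube tray along its rails, away from the control panel, until you feel it drop into the locating notches. Then push the red knob so that the hold-down catch swings fully across the lip. Only push: do not pick up or lift the tray, and leave the other things on the bench where they are.

Things in the scene. Friction and masses are not known exactly. Their poses are not given: they have to be found in the camera images.
- mixer: white orbital mixer with blue sloping control panel, fixed to the bench; mm: 340 long (x -225 to +115), 224 wide. Origin on the bench right under the centre of the tray's home; x points along the rails away from the panel (the way in), y left, z up. Flat grey platform from x -158 to +113, top at z 88. Panel in front of it at most 74 high, with a grey knob on it up to z 82
- rail_home (a point): centre of the tray's home, level with the rail tops: z 98 mm over the mixer's origin, axes as the mixer's. Two level aluminium rails 18 wide at y = +-55 run from x -155 to +112; each has two notches 18 long, 10 deep at x -55 and +55. No end stop behind them. Outside each rail, at y = +-69, a guide wall 4 thick rises 14 above the rail tops (2 mm play each side of the tray)
- tray: loose white plate 160 x 130 x 4 mm, 0.5 to 0.8 kg, with black tube block and capped tubes (x -17 to +73, top at z 49). Origin: centre of the plate's underside, axes as the mixer's; four feet 14 long, 6 high under it at x, y = +-55. Starts 40 to 88 short of home, feet on the rails, origin 6 above rail_home. Home: feet in the notches, plate flat on the rails, origin at rail_home within 2 mm
- tray_lip (a point): middle of the outer face of the tray's blue upright lip (100 mm wide, 5 thick, its top 20 above the plate's underside), 12 above the plate's underside. Push here along the mixer's +x: it takes 2 to 6 N; at up to 50 mm/s the tray drops and stops dead on the notch walls, and the push rises sharply. The finger's friction may hold the near end up until the finger backs off
- catch (a joint): angle (rad) of the steel hold-down catch. 0 = open: arm points to the mixer's -x, 0.175 outwards. Grows as the arm swings inwards (clockwise from above) to its stop at 1.745: arm along the mixer's +y, fully across the lip. Starts at 0 to 0.25, stays where left; about 1 N at the knob moves it. An unseated tray's lip stands in its way
- catch_pivot (a point): the catch's upright pivot axis, on a post at the mixer's x -77.5, y -92 mm; this point is 119 mm over the bench, 1 mm below the arm's underside. Arm 72 long from here, 14 wide, 6 thick; it passes 2 mm above the lip of a seated tray
- catch_knob (a point): on the axis of the upright red knob on the catch arm, 13 mm across, from 126 to 151 mm over the bench, this point at 139; 60 mm from catch_pivot. Push its side: it travels on a level arc about catch_pivot
- tube_stand: orange stand with three capped conical tubes, 60 x 130 x 120 tall, loose, beside the mixer's left flank; origin under its centre
- reagent_bottle: amber bottle with a blue cap, 68 across, 140 tall, loose, off the mixer's right flank; origin under its centre
- tip_box: pipette tip box, navy with clear lid, 85 x 120 x 82 tall, loose; origin under its centre
- beaker: glass beaker, 76 across, 95 tall, loose; origin under its centre
- pipette: grey hand pipette lying on the bench, about 240 long, 28 tall; origin on the bench under its middle, x towards its tip
- timer: white bench timer lying flat, 60 x 75 x 18; origin under its centre

How it is judged:
On the way, in this order (a step that is already met when the one before it is completed fails the run):
1. the tray is pushed home and has dropped into its notches (x of tray in the frame of mixer between -0.005 and 0.005 m and z of tray in the frame of mixer between 0.095 and 0.1 m and angle between tray's own z axis and vertical below 0.02 rad), for 0.2 s.
2. the catch is swung fully across the lip (all of step 1 and value of joint catch above 1.58 rad), for 0.2 s.
At the end, for the whole second after the job is handed in: The tray lies level (within 0.02 rad) and at rest on the rails with all feet in the notches (within 5 mm of home along the rails, within 2 mm of its seated height), and the catch lies across the lip (joint above 1.58 rad) (all of step 2 and linear speed of tray below 0.01 m/s); the robot touches nothing.
It fails at once if the tray is lifted or tipped (z of tray in the frame of mixer above 0.112 m or angle between tray's own z axis and vertical above 0.15 rad).
It fails at once if another thing on the bench is pushed away (distance of any of tube_stand, reagent_bottle, tip_box, beaker, pipette, timer from where it was at the start of the episode above 0.03 m).
It also fails if it takes over 64 s, if anything falls off the work surface, if the arm or the gripper's body presses on something with over 40 N, if the wrist force passes 120 N, or if a joint passes its speed limit or range.

### The arm

A 7-joint arm with a two-finger parallel gripper is mounted at the origin on the work surface. World frame = base frame: x ahead of the robot, y to its left, z up, the work surface at z = 0. Lengths are in m, angles in rad, forces in N, time in s.
With the tool pointing down it reaches from about 0.4 to 0.925 m from the base axis. Payload 5.6 kg.
Tool frame: the origin (TCP) lies midway between the tips of the shut fingers; the grasp point (between the pads) lies 19 mm behind it; z points along the fingers, x is the direction in which the jaws open and shut, and the axes are right-handed (so a half turn about z gives the same grasp; the last joint's range is limited). The gripper opens to 85 mm and grips with 20 to 120 N. Pads are 22 mm wide; open, the fingers measure 114 mm over their backs; the gripper's body (76 mm by 85 mm) begins 54 mm behind the grasp point. The pads swing forward as they close: fully open they stand 13 mm farther back than shut.
Start: joints at [1.219, 0.468, -0.012, 1.603, 0.006, 1.071, -0.056], TCP at [0.198, -0.619, 0.199] pointing down, gripper open.
Joint ranges: [-2.53, 2.53], [-0.31, 2.02], [-1.57, 1.55], [0.28, 2.44], [-1.29, 4.43], [0.15, 1.84], [-2.92, 2.92]. Speed limits (rad/s): [2.57, 2.57, 3.14, 3.14, 3.14, 3.14, 3.14].

### API

Orientations are given as a rotation vector (axis times angle).
In Python, from rig import telemetry, cams, robot gives the robot as it stands.
- The arm moves only by the shell command python3 -m handwheel 'ROWS' [OPENING]. ROWS is JSON, a list that holds one entry, the list of rows, each a list of 6 numbers: the shift along the world's x, y, z in mm, then the turn, a rotation vector about the world's x, y, z in rad. A call has 1 to 10 rows; each row is the pose to reach, as a shift and turn from the pose commanded when the call began; what a row does not reach only later rows make up. A row lasts 1/8 s, in which the tool goes at most 62.5 mm and 10.7 degrees, less where a joint would pass 70% of its speed; a pose out of reach is approached as far as the arm can. A call with a gripper value outside its range is refused whole. OPENING is the opening, from 0 (shut) to 1 (fully open), set as the call begins (- or left out, the last holds). The fingers move at their own pace and stop on an object; the grip force is fixed at half the most. Time passes only in rows, so rows that repeat a pose let the fingers close. It gives the time, the measured TCP pose, the force and the opening at its end, in the units of the state.
- telemetry.observe(): the state, without advancing time (a new reading comes with each control period).
- cams.capture(name): name is "scene" or "side" or "wrist"; returns a dict with "img" (384x512x3 uint8, red, green, blue), "depth" (384x512 float32, m along the optical axis (not along the pixel's ray), 0 where there is no reading), "mtx" (3x3 intrinsics, pixels), "dist_coeffs" ([k1, k2, p1, p2, k3] as OpenCV has them; the pictures are not rectified), "pose" (4x4, takes a point from camera to world coordinates); the wrist camera has in their place "mount" (4x4, takes a point from camera to tool coordinates, whose origin is the TCP and whose axes are the tool frame's). Camera axes: x right, y up, looking along -z (the intrinsics and any distortion apply to the point x, -y, -z); pixel columns grow to the right and rows downward; lengths in m; the calibration is good to about 2 mm. A picture is of the moment at which its call begins: read the wrist's pose just before it.
- robot.sign_off(): hands the job in, once; it reports no verdict.
The state is a dict: "time_s": time; "q": joint angles; "qvel": joint speeds; "joint_torque": joint torques, N m; "position": TCP position; "orientation": TCP orientation; "force": force on the tool from outside, world axes, zero at the start; "wrist_torque": the same for the moment, N m; "grip_width": opening from 0.0 (shut) to 1.0 (fully open).
Only numpy, scipy, OpenCV 4.12 (cv2) and the standard library are available. Lean on these libraries where they do the work, as an engineer would, in place of code of your own. Each camera call takes 0.05 s, during which the arm holds its last target. There are 200 camera calls.

## Working session

There is one attempt and no reset: what is moved stays moved. The work goes in short steps, Python scripts to look and compute and a shell command to move; the robot and the scene stay as the last step left them, time stands still between calls to the robot, and variables do not carry over. Pictures are saved under pics/ and viewed, about 8 in all and at most 12, crops included, and the job is handed in when it is done.

```bash
ls; mkdir -p pics
cat > h.py <<'E'
import numpy as np, cv2
from rig import telemetry, cams, robot
def grab(n,save=None):
    s=telemetry.observe(); c=cams.capture(n)
    if 'mount' in c:
        T=np.eye(4); T[:3,:3]=cv2.Rodrigues(np.array(s['orientation'],float))[0]; T[:3,3]=s['position']; c['pose']=T@c['mount']
    if save: cv2.imwrite('pics/'+save,c['img'][:,:,::-1])
    return c
def rays(c,uv):
    p=cv2.undistortPoints(np.array(uv,float).reshape(-1,1,2),c['mtx'],np.array(c['dist_coeffs'],float)).reshape(-1,2)
    d=np.c_[p[:,0],-p[:,1],-np.ones(len(p))]@c['pose'][:3,:3].T
    return c['pose'][:3,3],d
def onz(c,uv,z):
    o,d=rays(c,uv); return o+d*((z-o[2])/d[:,2])[:,None]
def pts(c,mask=None):
    v,u=np.nonzero((c['depth']>0)&(mask if mask is not None else True))
    o,d=rays(c,np.c_[u,v]); return o+d*c['depth'][v,u][:,None]
E
python3 - <<'E'
from h import *
for n in('scene','side'):
    c=grab(n,n+'1.png'); print(n,c['pose'].round(3).tolist(),c['mtx'].round(1).tolist(),c['dist_coeffs'])
a=cv2.imread('pics/scene1.png');b=cv2.imread('pics/side1.png')
s=telemetry.observe();print(s)
E
```

```text
pics
scene [[-0.804, -0.454, 0.384, 0.997], [0.595, -0.616, 0.517, 0.653], [0.002, 0.644, 0.765, 0.988], [0.0, 0.0, 0.0, 1.0]] [[392.4, 0.0, 253.3], [0.0, 392.4, 195.5], [0.0, 0.0, 1.0]] [-0.03645764  0.          0.          0.          0.        ]
side [[-0.991, 0.066, -0.119, 0.339], [-0.134, -0.6, 0.789, 1.312], [-0.019, 0.797, 0.603, 1.119], [0.0, 0.0, 0.0, 1.0]] [[469.1, 0.0, 253.7], [0.0, 469.1, 189.8], [0.0, 0.0, 1.0]] [-0.19156401  0.          0.          0.          0.        ]
{'time_s': 0.1, 'q': array([ 1.2189578 ,  0.46830561, -0.01160295,  1.60355777,  0.00601466,
        1.07139148, -0.05630492]), 'qvel': array([ 0.00037787, -0.00243799, -0.00130665, -0.00132024,  0.00111365,
        0.00058725, -0.00053525]), 'joint_torque': array([ 5.85096841e-04, -5.33515263e+01,  2.13855720e-02, -2.51964623e+01,
        1.14720603e-02,  4.33312525e-03, -2.54207305e-05]), 'position': array([ 0.19732621, -0.61873081,  0.19861206]), 'orientation': array([-2.53593364e+00,  1.85291214e+00,  2.17789625e-03]), 'force': array([-0.22476377,  0.40023529,  0.15847592]), 'wrist_torque': array([0.04661046, 0.01561485, 0.01535906]), 'grip_width': 0.9978933678270175}
```

View pics/scene1.png

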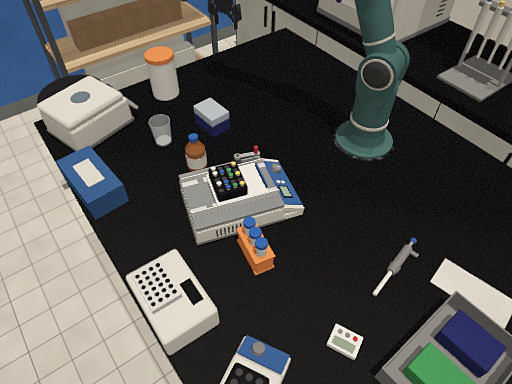

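View pics/side1.png

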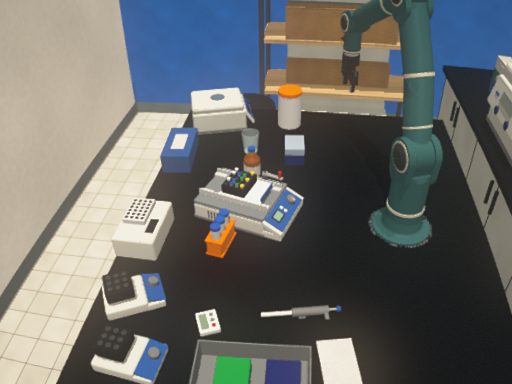

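Run:
```python
from h import *
a=cv2.imread('pics/scene1.png')[125:285,165:315];b=cv2.imread('pics/side1.png')[140:260,185:312]
cv2.imwrite('pics/z1.png',np.vstack([cv2.resize(a,(600,640))])[:600])
c=grab('scene')
P=pts(c);I=c['img'][c['depth']>0].astype(int)
# red knob
m=(I[:,0]>150)&(I[:,1]<60)&(I[:,2]<60)&(P[:,2]>0.1)&(P[:,2]<.17)
print('red',m.sum(),np.median(P[m],0))
for uv in [(180,184),(192,240),(302,212),(268,158)]: print(uv,onz(c,[uv],0.09).round(3))
# platform/wall
k=(P[:,2]>.105)&(P[:,2]<.117)
u=np.argwhere(c['depth']>0)
k&=(u[:,0]>145)&(u[:,0]<245)&(u[:,1]>175)&(u[:,1]<305)
r=cv2.minAreaRect(P[k][:,:2].astype(np.float32)*1000);print('wall/tray',k.sum(),r)
k=(P[:,2]>.082)&(P[:,2]<.092)&(u[:,0]>145)&(u[:,0]<245)&(u[:,1]>175)&(u[:,1]<305)
print(k.sum(),cv2.minAreaRect(P[k][:,:2].astype(np.float32)*1000))
```

```text
red 2 [ 0.45346358 -0.07562213  0.147273  ]
(180, 184) [[ 0.699 -0.125  0.09 ]]
(192, 240) [[0.775 0.074 0.09 ]]
(302, 212) [[0.47  0.179 0.09 ]]
(268, 158) [[ 0.412 -0.054  0.09 ]]
wall/tray 1348 ((612.686767578125, -11.305419921875), (340.90911865234375, 320.66900634765625), 41.83734130859375)
2343 ((582.627197265625, -30.463165283203125), (428.9981384277344, 271.8248291015625), 72.87313079833984)
```

View pics/z1.png

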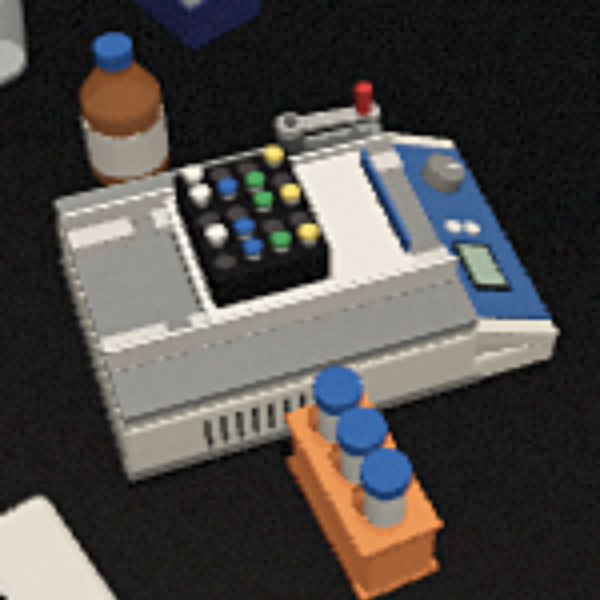

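The panel faces the robot. The rails run along roughly world +x at about -17° yaw, with the catch on the far (-y) side. I'll take a wrist view from above.

```bash
python3 -m handwheel '[[[20,30,50,0,0,0.1],[50,60,100,0,0,0.25],[90,110,150,0,0,0.4],[130,160,190,0,0,0.55],[170,210,200,0,0,0.7],[210,270,200,0,0,0.85],[240,330,200,0,0,0.97],[260,390,200,0,0,0.97],[280,450,200,0,0,0.97],[290,510,200,0,0,0.97]]]' 0
python3 -m handwheel '[[[0,60,0,0,0,0],[0,120,0,0,0,0],[0,140,0,0,0,0],[0,140,0,0,0,0],[0,140,0,0,0,0]]]' 0
python3 - <<'E'
from h import *
c=grab('wrist','w1.png')
cv2.imwrite('pics/w1.png',cv2.resize(c['img'][:,:,::-1],(800,600)))
print(telemetry.observe()['position'],telemetry.observe()['time_s'],c['pose'].round(3).tolist())
np.savez('w1.npz',**c)
E
```

```text
time_s: 1.4
position: [0.4764, -0.1519, 0.3991]
orientation: [-3.108, 0.457, 0.0]
force: [0.8, 0.1, -0.3]
grip_width: 0.0
time_s: 2.02
position: [0.476, -0.0156, 0.3991]
orientation: [3.107, -0.46, -0.001]
force: [0.2, -0.7, 1.4]
grip_width: 0.001
[ 0.47605861 -0.01576776  0.39908089] 2.075 [[0.957, 0.275, 0.092, 0.5], [-0.29, 0.908, 0.302, 0.062], [-0.0, -0.316, 0.949, 0.575], [0.0, 0.0, 0.0, 1.0]]
```

View pics/w1.png

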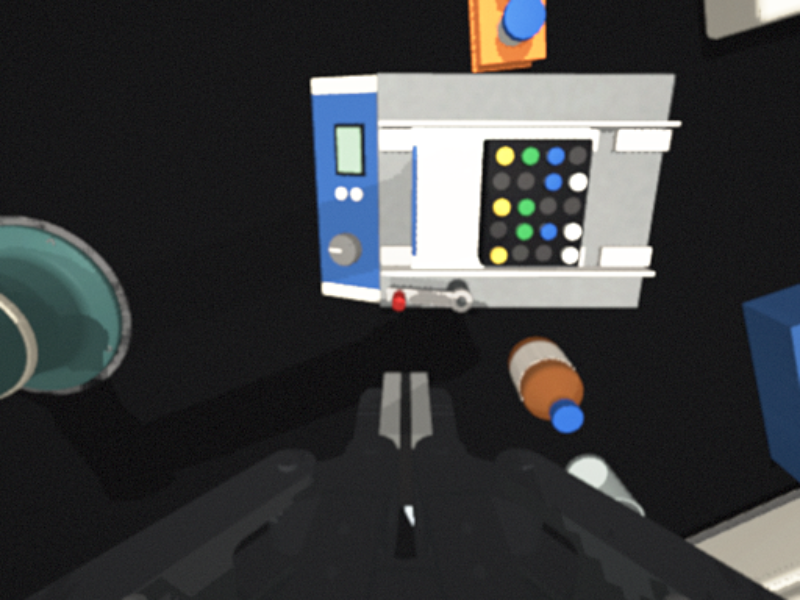

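Run:
```python
from h import *
c=dict(np.load('w1.npz'))
f=lambda uv,z:onz(c,(np.array(uv,float)+.5)*0.64-.5,z)[:,:2]*1000
W=f([(380,124),(680,124),(382,272),(654,274)],.112)
print('walls',W.round(1).tolist(),[np.degrees(np.arctan2(*(W[i+1]-W[i])[::-1])).round(2) for i in(0,2)], np.linalg.norm(W[1]-W[0]),np.linalg.norm(W[3]-W[2]))
P=f([(378,73),(674,74),(637,307),(380,304)],.088);print('plat',P.round(1).tolist(),[np.linalg.norm(P[1]-P[0]),np.linalg.norm(P[2]-P[1])])
th=np.mean([np.arctan2(*(W[i+1]-W[i])[::-1]) for i in(0,2)])
ex=np.array([np.cos(th),np.sin(th)]);ey=np.array([-ex[1],ex[0]])
# blue lip, by mask
im=c['img'].astype(int);m=((im[:,:,2]>im[:,:,0]+50)).astype(np.uint8);m[:, :258]=0;m[:,272:]=0;m[:85]=0;m[170:]=0
v,u=np.nonzero(m);print('lip px',u.min(),u.max(),v.min(),v.max())
L=onz(c,np.c_[u,v],.124)[:,:2]*1000
cy=np.mean((W@ey)[[0,1]])/2+np.mean((W@ey)[[2,3]])/2
print('yaw',np.degrees(th),'wall gap',np.ptp([np.mean((W@ey)[:2]),np.mean((W@ey)[2:])]))
print('plat x along',(P@ex).round(1),'wall',(W@ex).round(1),'P y',(P@ey-cy).round(1))
ox=np.mean([(P@ex)[0]+158,(P@ex)[3]+158,(P@ex)[1]-113,(P@ex)[2]-113]);O=ex*ox+ey*cy
print('origin',O.round(1))
print('lip x in mixer',np.percentile(L@ex-ox,[1,50,99]),'y',np.percentile(L@ey-cy,[0,50,100]))
m=((im[:,:,0]>130)&(im[:,:,1]<60)&(im[:,:,2]<60));m[:180]=0;m[205:]=0
v,u=np.nonzero(m);R=onz(c,np.c_[u,v],.151)[:,:2]*1000;print('knob',len(u),u.min(),u.max(),v.min(),v.max(),R.mean(0),[(R@ex-ox).mean(),(R@ey-cy).mean()])
piv=f([(460,301)],.126);print('pivot',piv,(piv@ex-ox),(piv@ey-cy))
Q=pts(c);
k=(Q[:,2]>.08)&(Q[:,2]<.095);q=Q[k][:,:2]*1000;print('depth plat', np.median(Q[k][:,2]),np.percentile(q@ex-ox,[1,99]),np.percentile(q@ey-cy,[1,99]))
```

```text
walls [[481.9, 79.0], [736.8, 1.3], [442.1, -51.3], [696.1, -130.4]] [np.float64(-16.93), np.float64(-17.31)] 266.445160123296 266.02509120373855
plat [[492.5, 121.8], [748.9, 42.8], [684.3, -171.3], [426.5, -89.7]] [np.float64(268.28040362347946), np.float64(223.58884095537294)]
lip px 263 266 93 163
yaw -17.120868357076358 wall gap 137.02862040527205
plat x along [434.8 703.1 704.4 434. ] wall [437.3 703.8 437.6 703.7] P y [ 112.1  112.1 -111.5 -109.4]
origin [609.3 -31.5]
lip x in mixer [-126.08114485 -123.48507803 -121.66327376] y [-48.10826859   5.52527474  50.10071769]
knob 58 251 258 187 198 [452.8084575  -72.89024194] [np.float64(-137.39911063511803), np.float64(-85.60023945163219)]
pivot [[507.27901659 -97.38218955]] [-78.13222185] [-92.9713452]
depth plat 0.08896755417732988 [-532.26410334  336.70637981] [-452.00647064  164.8528433 ]
```

The fit is consistent: origin (609, -31.5) mm, yaw -17.1°, lip face at mixer x about -126, and catch at about 0.25 rad. Next I'll go behind the lip and descend.

```bash
cat > st.py <<'E'
from h import *
s=telemetry.observe();th=np.radians(-17.12);ex=np.array([np.cos(th),np.sin(th)]);ey=np.array([-ex[1],ex[0]])
p=np.array(s['position'])*1000;d=p[:2]-[609.3,-31.5]
F=np.array(s['force']);print('t',s['time_s'],'TCP mixer',(d@ex).round(1),(d@ey).round(1),p[2].round(1),'F',(F[:2]@ex).round(1),(F[:2]@ey).round(1),F[2].round(1))
E
python3 -m handwheel '[[[-15,30,0,0,0,0],[-15,30,-60,0,0,0],[-15,30,-120,0,0,0],[-15,30,-180,0,0,0],[-15,30,-230,0,0,0],[-15,30,-270,0,0,0],[-15,30,-288,0,0,0],[-15,30,-288,0,0,0],[-15,30,-288,0,0,0]]]' 0
python3 st.py
```

```text
time_s: 3.2
position: [0.4618, 0.0154, 0.112]
orientation: [-3.108, 0.459, -0.002]
force: [0.1, 0.5, 0.0]
grip_width: -0.002
t 3.2 TCP mixer -154.7 1.4 112.0 F -0.1 0.5 0.0
```

```bash
python3 -m handwheel '[[[3.8,-1.3,0,0,0,0],[7.6,-2.5,0,0,0,0],[11.5,-3.7,0,0,0,0],[15.3,-4.9,0,0,0,0],[19.1,-6.1,0,0,0,0],[22.9,-7.2,0,0,0,0],[26.8,-8.4,0,0,0,0],[30.6,-9.6,0,0,0,0],[34.4,-10.7,0,0,0,0],[38.2,-11.9,0,0,0,0]]]' 0
python3 st.py
```

```text
time_s: 4.45
position: [0.4995, 0.0041, 0.1113]
orientation: [3.108, -0.457, 0.0]
force: [0.0, -0.1, -0.8]
grip_width: 0.001
t 4.45 TCP mixer -115.4 1.7 111.3 F 0.1 -0.1 -0.8
```

```bash
python3 - <<'E'
from h import *
a=grab('wrist')['img'];b=grab('scene')['img'][125:285,165:315]
cv2.imwrite('pics/w2.png',np.vstack([a[:,:,::-1][100:330], cv2.resize(b[30:130],(512,341))[:,:,::-1]]))
E
python3 st.py
```

```text
t 4.55 TCP mixer -115.2 1.7 111.3 F -0.1 0.1 -0.9
```

View pics/w2.png

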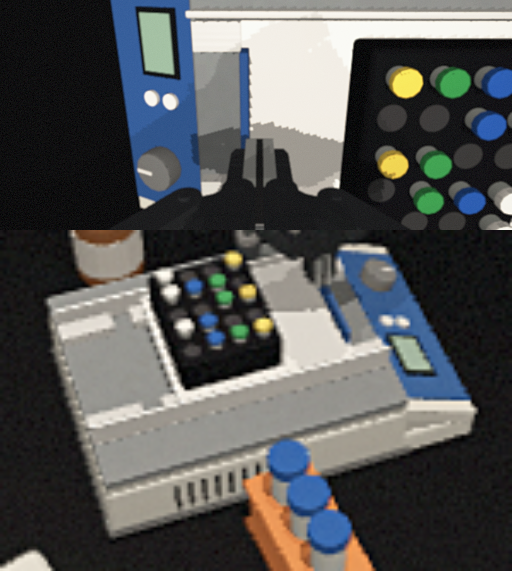

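The finger looks level with or past the lip, yet there is no push force. I'll check the geometry numerically.

```bash
cat > lip.py <<'E'
from h import *
th=np.radians(-17.12);ex=np.array([np.cos(th),np.sin(th)]);ey=np.array([-ex[1],ex[0]]);O=np.array([609.3,-31.5])
def mx(P): d=P[:,:2]*1000-O; return np.c_[d@ex,d@ey,P[:,2]*1000]
def proj(c,P):
    T=np.linalg.inv(c['pose']);q=np.asarray(P)@T[:3,:3].T+T[:3,3];q=q*[1,-1,-1]
    return cv2.projectPoints(q,np.zeros(3),np.zeros(3),c['mtx'],np.array(c['dist_coeffs'],float))[0].reshape(-1,2)
def m2w(x,y,z): return np.r_[(O+ex*x+ey*y)/1000,z/1000]
E
python3 - <<'E'
from lip import *
for n in('wrist','scene'):
    c=grab(n);s=telemetry.observe()
    print(n,'TCP px',proj(c,[s['position']]).round(1),'lip top ends -126:',proj(c,[m2w(-126,50,124),m2w(-126,0,124),m2w(-126,-50,124)]).round(1).tolist(),'wall ends',proj(c,[m2w(-155,69,112),m2w(-158,112,88)]).round(1).tolist())
    im=c['img'].astype(int);b=(im[:,:,2]>im[:,:,0]+50)&(im[:,:,2]>90)
    Q=pts(c);bb=b[c['depth']>0];M=mx(Q);k=bb&(abs(M[:,0]+110)<35)&(abs(M[:,1])<60)&(M[:,2]>98)
    print('blue depth pts',k.sum(),np.percentile(M[k],[5,50,95],axis=0).round(1).tolist() if k.any() else '')
    if n=='wrist':
        for (u,v) in [(262,245),(256,245),(245,200),(262,255),(230,200),(300,200)]: 
            o,d=rays(c,[(u,v)]);print((u,v),mx(o+d*c['depth'][v,u]).round(1))
E
```

```text
wrist TCP px [[257.5 226.7]] lip top ends -126: [[237.9, 152.9], [239.2, 238.5], [240.3, 310.6]] wall ends [[185.4, 113.6], [184.3, 32.9]]
blue depth pts 752 [[-125.5, 3.4, 123.9], [-123.5, 27.3, 125.0], [-121.3, 48.5, 126.0]]
(262, 245) [[-113.3   13.2  156.5]]
(256, 245) [[-116.1   12.6  155.4]]
(245, 200) [[-122.5   23.9  124.9]]
(262, 255) [[-113.3   12.4  164.3]]
(230, 200) [[-134.2   10.9   88.9]]
(300, 200) [[-89.9  18.2 108.4]]
scene TCP px [[257.5 175.7]] lip top ends -126: [[266.3, 183.2], [260.5, 171.6], [255.0, 160.6]] wall ends [[277.6, 188.0], [283.6, 203.5]]
blue depth pts 26 [[-127.7, 5.5, 118.8], [-125.2, 27.1, 121.9], [-123.6, 51.3, 126.1]]
```

Run:
```python
from lip import *
for c in (dict(np.load('w1.npz')),grab('wrist')):
    print('TCPz',(c['pose']@np.linalg.inv(c['mount']))[2,3])
    Ti=np.linalg.inv(c['mount']@np.linalg.inv(c['pose'])) 
    for u in (252,257,262,268):
      for v in (228,234,238,240,242,246,255,270,290):
        o,d=rays(c,[(u,v)]);P=(o+d*c['depth'][v,u])
        T=np.linalg.inv(c['pose']@np.linalg.inv(c['mount']));print((u,v),'tool mm',((P@T[:3,:3].T+T[:3,3])*1000).round(0)[0].tolist(),end=' ')
      print()
print(c['mount'].round(3).tolist())
```

```text
TCPz 0.3991074820976176
(252, 228) tool mm [-14.0, 187.0, 400.0] (252, 234) tool mm [-14.0, 199.0, 398.0] (252, 238) tool mm [-3.0, -11.0, -37.0] (252, 240) tool mm [-3.0, -11.0, -39.0] (252, 242) tool mm [-3.0, -11.0, -41.0] (252, 246) tool mm [-3.0, -11.0, -45.0] (252, 255) tool mm [-3.0, -11.0, -53.0] (252, 270) tool mm [-2.0, -11.0, -66.0] (252, 290) tool mm [-2.0, -12.0, -80.0] 
(257, 228) tool mm [-4.0, 186.0, 397.0] (257, 234) tool mm [-4.0, 199.0, 397.0] (257, 238) tool mm [-0.0, -11.0, -37.0] (257, 240) tool mm [-0.0, -11.0, -39.0] (257, 242) tool mm [-0.0, -11.0, -40.0] (257, 246) tool mm [-0.0, -11.0, -44.0] (257, 255) tool mm [-0.0, -11.0, -54.0] (257, 270) tool mm [-0.0, -11.0, -65.0] (257, 290) tool mm [-0.0, -5.0, -71.0] 
(262, 228) tool mm [6.0, 186.0, 398.0] (262, 234) tool mm [6.0, 199.0, 397.0] (262, 238) tool mm [2.0, -11.0, -37.0] (262, 240) tool mm [2.0, -10.0, -38.0] (262, 242) tool mm [2.0, -11.0, -41.0] (262, 246) tool mm [2.0, -11.0, -46.0] (262, 255) tool mm [2.0, -10.0, -53.0] (262, 270) tool mm [2.0, -11.0, -65.0] (262, 290) tool mm [2.0, -5.0, -70.0] 
(2
[... 1178 characters left out ...]
11.0, -36.0] (262, 240) tool mm [2.0, -10.0, -38.0] (262, 242) tool mm [2.0, -11.0, -42.0] (262, 246) tool mm [2.0, -11.0, -44.0] (262, 255) tool mm [2.0, -11.0, -53.0] (262, 270) tool mm [2.0, -11.0, -66.0] (262, 290) tool mm [2.0, -5.0, -70.0] 
(268, 228) tool mm [6.0, 2.0, 2.0] (268, 234) tool mm [6.0, 6.0, 2.0] (268, 238) tool mm [5.0, -11.0, -36.0] (268, 240) tool mm [5.0, -11.0, -39.0] (268, 242) tool mm [5.0, -11.0, -41.0] (268, 246) tool mm [5.0, -11.0, -45.0] (268, 255) tool mm [5.0, -11.0, -53.0] (268, 270) tool mm [4.0, -11.0, -66.0] (268, 290) tool mm [4.0, -12.0, -81.0] 
[[1.0, 0.0, -0.0, 0.001], [0.0, -0.949, -0.315, -0.081], [-0.0, 0.315, -0.949, -0.176], [0.0, 0.0, 0.0, 1.0]]
```

The wrist depth shows the real fingertips ending about 37 mm short of the reported TCP. The tip was therefore at z about 148 and passed over the lip, and the tray has not moved. I'll back off and descend about 30 mm gently, watching the force.

```bash
python3 -m handwheel '[[[-14,5,0,0,0,0],[-27,8,0,0,0,0],[-40,12,0,0,0,0],[-40,12,0,0,0,0]]]' 0
python3 -m handwheel '[[[0,0,-4,0,0,0],[0,0,-8,0,0,0],[0,0,-12,0,0,0],[0,0,-16,0,0,0],[0,0,-18,0,0,0],[0,0,-18,0,0,0]]]' 0
python3 st.py
python3 -m handwheel '[[[0,0,-4,0,0,0],[0,0,-8,0,0,0],[0,0,-12,0,0,0],[0,0,-12,0,0,0]]]' 0
python3 st.py
python3 - <<'E'
from lip import *
c=grab('wrist');a=c['img'];s=grab('side');b=s['img'][140:260,185:312]
print(proj(s,[telemetry.observe()['position']])-[185,140], proj(s,[np.array(telemetry.observe()['position'])+[0,0,.037]])-[185,140])
cv2.imwrite('pics/w3.png',np.vstack([a[:,:,::-1][130:330], cv2.resize(b,(400,378))[:,:,::-1][:,:].copy() if 0 else cv2.copyMakeBorder(cv2.resize(b,(400,378)),0,0,0,112,0)[:,:,::-1]]))
E
```

```text
time_s: 5.2
position: [0.458, 0.0164, 0.1115]
orientation: [3.108, -0.455, -0.0]
force: [-0.4, 0.4, 0.5]
grip_width: -0.001
time_s: 5.95
position: [0.4592, 0.0162, 0.0931]
orientation: [-3.108, 0.457, 0.001]
force: [-0.2, 0.1, 0.6]
grip_width: -0.0
t 5.95 TCP mixer -157.5 1.4 93.1 F -0.2 0.1 0.6
time_s: 6.45
position: [0.459, 0.0162, 0.081]
orientation: [3.108, -0.457, -0.001]
force: [-0.4, -0.2, -0.1]
grip_width: -0.0
t 6.45 TCP mixer -157.7 1.3 81.0 F -0.3 -0.3 -0.1
[[89.77253995 61.64205176]] [[89.8609991  53.36970572]]
```

View pics/w3.png

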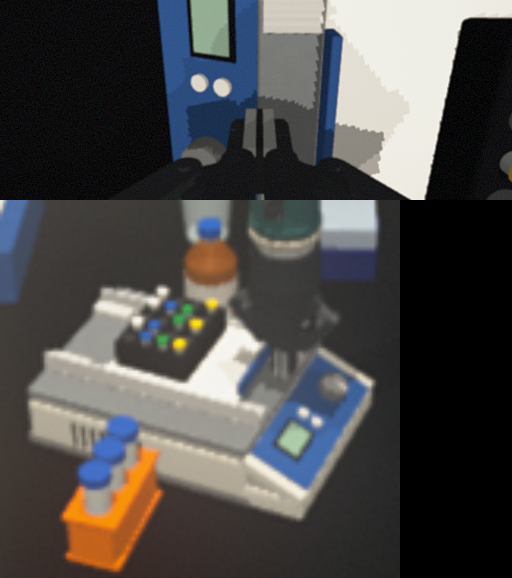

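No force so far, and the side view agrees that the tip is at z ≈ 116, behind the lip. I'll lower it 5 mm and push.

```bash
python3 -m handwheel '[[[3.8,-1.2,-5,0,0,0],[7.6,-2.4,-5,0,0,0],[11.5,-3.5,-5,0,0,0],[15.3,-4.7,-5,0,0,0],[19.1,-5.9,-5,0,0,0],[22.9,-7.1,-5,0,0,0],[26.8,-8.2,-5,0,0,0],[30.6,-9.4,-5,0,0,0]]]' 0
python3 st.py
python3 - <<'E'
from lip import *
c=grab('wrist');im=c['img'].astype(int);b=(im[:,:,2]>im[:,:,0]+50)&(im[:,:,2]>90)
M=mx(pts(c));k=b[c['depth']>0]&(abs(M[:,0]+105)<40)&(abs(M[:,1])<60)&(M[:,2]>114);print(k.sum(),np.percentile(M[k],[5,50,95],axis=0).round(1).tolist())
E
```

```text
time_s: 7.55
position: [0.4882, 0.0072, 0.0761]
orientation: [3.108, -0.456, -0.005]
force: [-5.4, 2.2, 4.3]
grip_width: -0.001
t 7.55 TCP mixer -127.1 1.3 76.1 F -5.8 0.5 4.3
838 [[-112.6, 13.7, 123.9], [-110.8, 32.3, 124.9], [-108.8, 48.9, 126.0]]
```

Contact made: about 6 N, and the tray is moving. Continuing.

```bash
python3 -m handwheel '[[[3.8,-1.2,0,0,0,0],[7.6,-2.4,0,0,0,0],[11.5,-3.5,0,0,0,0],[15.3,-4.7,0,0,0,0],[19.1,-5.9,0,0,0,0],[22.9,-7.1,0,0,0,0],[26.8,-8.2,0,0,0,0]]]' 0
python3 st.py
python3 -m handwheel '[[[2,-0.6,0,0,0,0],[4,-1.2,0,0,0,0]]]' 0
python3 st.py
```

```text
time_s: 8.48
position: [0.5169, -0.0017, 0.0762]
orientation: [3.108, -0.457, -0.0]
force: [-3.0, 1.2, -2.0]
grip_width: 0.0
t 8.475 TCP mixer -97.1 1.3 76.2 F -3.2 0.2 -2.0
time_s: 8.72
position: [0.5202, -0.0024, 0.0765]
orientation: [3.108, -0.457, -0.002]
force: [-5.4, 1.6, 3.9]
grip_width: 0.0
t 8.725 TCP mixer -93.7 1.5 76.5 F -5.6 -0.1 3.9
```

```bash
python3 -m handwheel '[[[1.4,-0.4,0,0,0,0],[2.8,-0.8,0,0,0,0]]]' 0
python3 st.py
python3 - <<'E'
from lip import *
c=grab('wrist');im=c['img'].astype(int);b=(im[:,:,2]>im[:,:,0]+50)&(im[:,:,2]>90)
M=mx(pts(c));k=b[c['depth']>0]&(abs(M[:,0]+90)<40)&(abs(M[:,1])<60)&(M[:,2]>110);print(k.sum(),np.percentile(M[k],[5,50,95],axis=0).round(1).tolist())
k=(abs(M[:,0]+50)<20)&(abs(M[:,1]-35)<15);print('plate z near',np.median(M[k][:,2]));
E
```

```text
time_s: 8.98
position: [0.5225, -0.003, 0.0764]
orientation: [3.108, -0.457, -0.003]
force: [-8.1, 2.5, 5.7]
grip_width: 0.0
t 8.975 TCP mixer -91.3 1.7 76.4 F -8.5 -0.0 5.7
775 [[-78.0, 12.7, 117.9], [-76.2, 32.1, 119.0], [-74.3, 49.1, 120.0]]
plate z near 103.06277430277567
```

The lip top dropped by 6 mm and force rose to 8.5 N, so the tray is seated. I'll back off, rise and look.

```bash
python3 -m handwheel '[[[-10,3,0,0,0,0],[-24,7.5,0,0,0,0],[-24,7.5,30,0,0,0],[-24,7.5,80,0,0,0],[-24,-12,140,0,0,0],[-24,-32,180,0,0,0],[-24,-32,180,0,0,0],[-24,-32,180,0,0,0]]]' 0
python3 - <<'E'
from lip import *
c=grab('wrist');im=c['img'].astype(int);cv2.imwrite('pics/w4.png',cv2.resize(c['img'][:,:,::-1],(800,600)))
b=(im[:,:,2]>im[:,:,0]+50)&(im[:,:,2]>90)
dm=c['depth']>0;M=mx(pts(c));k=b[dm]&(abs(M[:,0]+90)<40)&(abs(M[:,1])<60)&(M[:,2]>110);print('lip',k.sum(),np.percentile(M[k],[5,50,95],axis=0).round(1).tolist())
k=(M[:,0]<-22)&(M[:,0]>-70)&(abs(M[:,1])<58)&(M[:,2]<112)&(M[:,2]>98);A=np.c_[M[k][:,:2],np.ones(k.sum())];w=np.linalg.lstsq(A,M[k][:,2],rcond=None)[0];print('plate',np.median(M[k][:,2]),'tilt',w)
k=(M[:,0]>74)&(M[:,0]<79)&(abs(M[:,1])<45)&(M[:,2]>95)&(M[:,2]<115);print('far strip z',np.median(M[k][:,2]),k.sum())
r=(im[:,:,0]>120)&(im[:,:,1]<70)&(im[:,:,2]<70);k=r[dm]&(M[:,2]>120)&(M[:,2]<158)&(M[:,1]<-60);print('knob',k.sum(),np.percentile(M[k],[5,50,95],axis=0).round(1).tolist())
E
python3 st.py
```

```text
time_s: 10.02
position: [0.4987, -0.0353, 0.2558]
orientation: [3.108, -0.457, -0.0]
force: [-0.3, 0.2, -0.1]
grip_width: -0.001
lip 456 [[-78.1, -40.7, 112.8], [-76.4, 5.3, 118.7], [-74.4, 46.5, 120.1]]
plate 102.99133944209737 tilt [-4.46306699e-04  1.33624557e-03  1.02965669e+02]
far strip z nan 0
knob 62 [[-141.0, -90.7, 150.7], [-137.1, -86.7, 152.0], [-134.1, -82.8, 153.1]]
t 10.075 TCP mixer -104.9 -35.9 255.3 F 0.2 -0.2 -0.2
  return _methods._mean(a, axis=axis, dtype=dtype,
  ret = ret.dtype.type(ret / rcount)
```

View pics/w4.png

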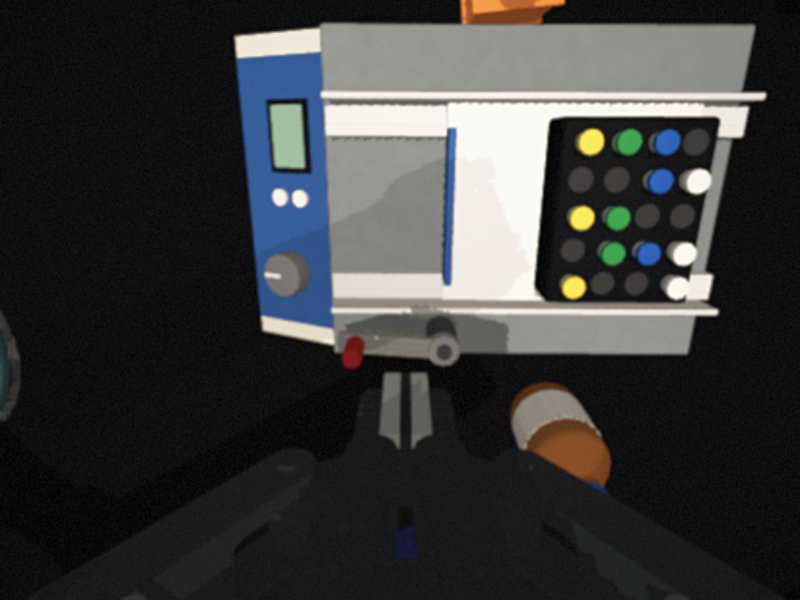

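The tray is flat (tilt about 0.001) and home. The knob is at mixer (-137, -87), so the catch is at about 0.26 rad. Next I'll go to the outer side of the knob, with the tip at about z 133.

```bash
python3 -m handwheel '[[[-25,-33,0,0,0,0],[-54,-67,0,0,0,0],[-54,-67,0,0,0,0],[-54,-67,-50,0,0,0],[-54,-67,-100,0,0,0],[-54,-67,-140,0,0,0],[-54,-67,-158,0,0,0],[-54,-67,-158,0,0,0]]]' 0
python3 st.py
python3 - <<'E'
for p in [(-137,-100),(-135,-85),(-128,-72),(-118,-62)]: print(p,(609.3+.9557*p[0]+.2944*p[1]), (-31.5-.2944*p[0]+.9557*p[1]))
E
```

```text
time_s: 11.08
position: [0.4442, -0.1005, 0.0964]
orientation: [-3.107, 0.453, 0.007]
force: [0.3, 0.6, -0.3]
grip_width: -0.002
t 11.075 TCP mixer -137.5 -114.5 96.4 F 0.1 0.6 -0.3
(-137, -100) 448.92909999999995 -86.7372
(-135, -85) 455.25649999999996 -72.9905
(-128, -72) 465.77359999999993 -62.6272
(-118, -62) 478.27459999999996 -56.0142
```

```bash
python3 -m handwheel '[[[3.2,10.5,0,0,0,0],[5.8,15.5,0,0,0,0],[8.4,20.4,0,0,0,0],[11,23.8,0,0,0,0],[13.6,27.2,0,0,0,0],[17.2,30.3,0,0,0,0],[20.7,33.4,0,0,0,0],[24.2,36,0,0,0,0],[27.6,38.6,0,0,0,0],[35.1,42.6,0,0,0,0]]]' 0
python3 st.py
python3 - <<'E'
from lip import *
c=grab('wrist');im=c['img'].astype(int)
dm=c['depth']>0;M=mx(pts(c))
r=(im[:,:,0]>110)&(im[:,:,1]<70)&(im[:,:,2]<70);k=r[dm]&(M[:,2]>120)&(M[:,2]<158)&(M[:,1]<0);print('knob',k.sum(),np.percentile(M[k],[5,50,95],axis=0).round(1).tolist() if k.any() else '')
E
```

```text
time_s: 12.32
position: [0.4806, -0.0598, 0.0983]
orientation: [3.108, -0.458, -0.001]
force: [-0.7, -0.9, -0.7]
grip_width: 0.0
t 12.325 TCP mixer -114.6 -65.0 98.3 F -0.5 -1.0 -0.7
knob 589 [[-123.2, -52.5, 150.1], [-118.1, -46.9, 151.8], [-113.3, -42.1, 152.9]]
```

```bash
python3 -m handwheel '[[[-2.9,-9.6,0,0,0,0],[-20,-4.5,0,0,0,0],[-36.4,0.7,0,0,0,0],[-32,15,0,0,0,0],[-27.3,30.4,0,0,0,0],[-27.3,30.4,0,0,0,0]]]' 0
python3 st.py
python3 -m handwheel '[[[6,-1.3,0,0,0,0],[11.8,-2.6,0,0,0,0],[16,-2.3,0,0,0,0],[20.3,-2.1,0,0,0,0],[25.5,-2.1,0,0,0,0],[30.7,-2.1,0,0,0,0],[36,-2.6,0,0,0,0],[40.9,-3.2,0,0,0,0],[46,-3.7,0,0,0,0],[48,-4,0,0,0,0]]]' 0
python3 st.py
```

```text
time_s: 13.12
position: [0.4542, -0.0278, 0.0987]
orientation: [-3.108, 0.453, -0.002]
force: [-0.8, 0.2, 0.6]
grip_width: 0.001
t 13.125 TCP mixer -149.3 -42.2 98.7 F -0.9 -0.1 0.6
time_s: 14.38
position: [0.5017, -0.0336, 0.0984]
orientation: [3.108, -0.457, 0.001]
force: [-1.2, 1.1, 0.6]
grip_width: -0.005
t 14.375 TCP mixer -102.2 -33.7 98.4 F -1.4 0.7 0.6
```

```bash
python3 -m handwheel '[[[3,-0.9,0,0,0,0],[6,-1.8,0,0,0,0]]]' 0
python3 st.py
python3 -m handwheel '[[[3,-0.9,0,0,0,0],[4,-1.2,0,0,0,0]]]' 0
python3 st.py
python3 - <<'E'
from lip import *
c=grab('wrist');im=c['img'].astype(int)
dm=c['depth']>0;M=mx(pts(c))
r=(im[:,:,0]>110)&(im[:,:,1]<70)&(im[:,:,2]<70);k=r[dm]&(M[:,2]>120)&(M[:,2]<158)&(M[:,1]<0);print('knob',k.sum(),np.percentile(M[k],[5,50,95],axis=0).round(1).tolist() if k.any() else '')
E
```

```text
time_s: 14.62
position: [0.5056, -0.0348, 0.0981]
orientation: [3.108, -0.457, -0.006]
force: [-8.2, 3.6, 5.7]
grip_width: 0.003
t 14.625 TCP mixer -98.1 -33.7 98.1 F -8.9 1.0 5.7
time_s: 14.88
position: [0.5058, -0.0348, 0.0978]
orientation: [3.107, -0.455, -0.018]
force: [-16.7, 6.1, 13.8]
grip_width: -0.003
t 14.875 TCP mixer -98.0 -33.7 97.8 F -17.7 0.9 13.8
knob 9 [[-81.1, -31.8, 129.3], [-79.6, -27.1, 151.9], [-75.9, -25.6, 152.2]]
```

The catch has hit its stop (18 N, no further motion). I'll back off, rise and verify.

```bash
python3 -m handwheel '[[[-8,2,0,0,0,0],[-25,8,0,0,0,0],[-25,8,40,0,0,0],[-25,-10,90,0,0,0],[-25,-30,140,0,0,0],[-25,-50,170,0,0,0],[-25,-50,170,0,0,0],[-25,-50,170,0,0,0]]]' 0
python3 - <<'E'
from lip import *
c=grab('wrist');im=c['img'].astype(int);cv2.imwrite('pics/w5.png',cv2.resize(c['img'][:,:,::-1],(800,600)))
dm=c['depth']>0;M=mx(pts(c))
k=(M[:,0]<-22)&(M[:,0]>-62)&(abs(M[:,1])<58)&(M[:,2]<112)&(M[:,2]>98);A=np.c_[M[k][:,:2],np.ones(k.sum())];print('plate',np.median(M[k][:,2]),np.linalg.lstsq(A,M[k][:,2],rcond=None)[0])
b=(im[:,:,2]>im[:,:,0]+50)&(im[:,:,2]>90);k=b[dm]&(abs(M[:,0]+80)<30)&(abs(M[:,1])<60)&(M[:,2]>110);print('lip',k.sum(),np.median(M[k],0).round(1))
r=(im[:,:,0]>110)&(im[:,:,1]<70)&(im[:,:,2]<70);k=r[dm]&(M[:,2]>148)&(M[:,2]<158)&(M[:,1]<0);q=np.median(M[k],0);print('knob',k.sum(),q.round(1),'joint',np.arctan2(q[1]+92,-(q[0]+77.5))+.175)
E
python3 st.py
```

```text
time_s: 15.92
position: [0.4859, -0.0863, 0.2678]
orientation: [3.108, -0.457, -0.001]
force: [0.6, 0.6, -0.9]
grip_width: 0.001
plate 103.10523564217246 [-5.27919333e-04  2.36104359e-03  1.03054031e+02]
lip 376 [-76.3  17.5 118.9]
knob 135 [-78.2 -31.8 151.7] joint 1.733468592675884
t 15.975 TCP mixer -102.1 -88.4 267.3 F -0.4 1.0 0.2
```

View pics/w5.png

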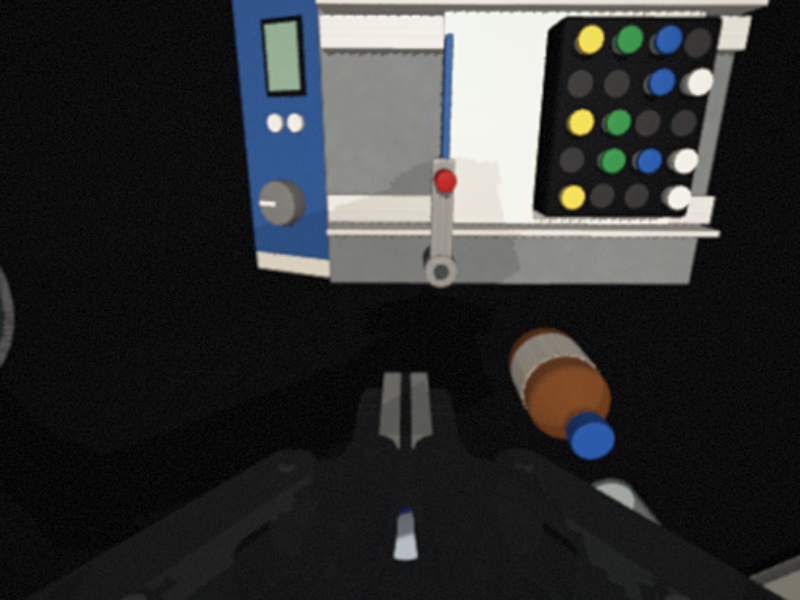

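The catch lies across the lip: knob at pixel (445, 181) and pivot at (440, 270). Joint is about 1.73 rad, the tray is flat and home, and the arm is clear.

```bash
python3 -c "
from rig import robot
print(robot.sign_off())"
```

```text
the job is handed in; nothing more can be done
None
```

I pushed the tray home by its blue lip, swung the hold-down catch across with the red knob, and handed the job in at about 16 s.

**Last checks:**
- **Tray:** it dropped 6 mm into the notches; the lip is about 1 mm from its home position and the plate's tilt is under 0.003 rad.
- **Catch:** it measured about 1.73 rad (needs more than 1.58); at its stop the push rose to about 18 N along the rails with no further movement.
- **Arm:** it is clear of everything, with wrist force around zero.
- **Other things on the bench:** nothing was seen to touch them, but I did not measure their final positions.

**What disagreed:** the real fingertips end about 37 mm short of the reported tool point. Because of this my first push passed harmlessly over the lip. I found the offset in the wrist camera's depth image, lowered the tool to match, and the second push worked.

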